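# Comb the pencils into the tray's grooves

## Robot

A 7-joint arm with a two-finger parallel gripper is mounted at the origin on the work surface. World frame = base frame: x ahead of the robot, y to its left, z up, the work surface at z = 0. Lengths are in mm, angles in rad, forces in N, time in s.
With the tool pointing down it reaches from about 400 to 925 mm from the base axis. Payload 4.1 kg.
Tool frame: the origin (TCP) lies at the very end of the fingers, on their centre line; the grasp point (between the pads) lies 19 mm behind it; z points along the fingers, y is the line along which they close (so a half turn about z gives the same grasp; the last joint's range is limited). The gripper opens to 85 mm and grips with 20 to 120 N. Pads are 22 mm wide; open, the fingers measure 114 mm over their backs; the gripper's body (76 mm by 85 mm) begins 54 mm behind the grasp point. The pads swing forward as they close: fully open they stand 13 mm farther back than shut.
Start: joints at [-1.395, 0.398, 0.045, 1.537, -0.019, 1.207, -0.051], TCP at [176.358, 625.653, 231.347] pointing down, gripper open.
Joint ranges: [-2.82, 2.82], [-0.49, 2.23], [-1.37, 1.46], [0, 2.46], [-1.36, 4.5], [0.23, 2], [-2.94, 2.94]. Speed limits (rad/s): [2.57, 2.57, 3.14, 3.14, 3.14, 3.14, 3.14].

## Interface

Orientations are given as [roll, pitch, yaw] about the fixed x, y, z axes, in that order (R = Rz(yaw) Ry(pitch) Rx(roll)).
In Python, from workcell import manip, fingers, eyes, readout gives the robot as it stands. Calls block until the motion is done:
- manip.movep(position, orientation): joint-space move of the TCP to a pose.
- manip.servo_line(position, ori=None, speed=150, contact_N=None): straight line of the TCP; ori=None keeps the orientation; speed is the mean speed in mm/s. With contact_N (N) it stops when the force on the tool has changed by that much, and returns True; else False.
- manip.move_j(angles): joint-space move.
- fingers.move_gripper(opening): finger opening in mm; the grip force is fixed at half the most; returns when the fingers have stopped.
- manip.dwell(seconds).
- manip.solve_ik(position, orientation): joint angles nearest the present ones, or None.
- eyes.get_image(name): name is "side" or "top" or "wrist"; returns a dict with "frame" (384x512x3 uint8, blue, green, red), "range_z" (384x512 float32, mm along the optical axis (not along the pixel's ray), 0 where there is no reading), "mtx" (3x3 intrinsics, pixels), "dist" ([k1, k2, p1, p2, k3] as OpenCV has them; the pictures are not rectified), "extrinsics" (4x4, takes a point from world to camera coordinates); the wrist camera has in their place "T_tool_cam" (4x4, takes a point from camera to tool coordinates, whose origin is the TCP and whose axes are the flange's). Camera axes: x right, y down, z forward; pixel columns grow to the right and rows downward; lengths in mm; the calibration is good to about 2 mm. A picture is of the moment at which its call begins: read the wrist's pose just before it.
A pose or a line that the arm cannot do raises manip.MotionError and nothing moves.
- manip.close_job(): hands the job in; it is judged then, once.
Readings, each from a call of its own:
- readout.read_clock(): time.
- readout.read_joint_positions(): joint angles.
- readout.read_qvel(): joint speeds.
- readout.read_joint_efforts(): joint torques, N m.
- readout.read_tool_pos(): TCP position.
- readout.read_tcp_rot(): TCP orientation.
- readout.read_wrist_force(): force on the tool from outside, world axes, zero at the start.
- readout.read_torque(): the same for the moment, N m.
- readout.read_opening(): finger opening in mm.
- readout.read_finger_force(): force on a finger pad.
Only numpy, scipy, OpenCV 4.12 (cv2) and the standard library are available. Lean on these libraries where they do the work, as an engineer would, in place of code of your own. Each camera call takes 0.05 s, during which the arm holds its last target. There are 200 camera calls.

## Task

The two chunky pencils lie askew on top of the ridges of the wooden tray. Take the wooden rake with the tines by its grip, stand it astride the tray's open side and comb it across the tray to the stop wall, so that both pencils drop fully into grooves and lie parallel; use only the rake on the pencils, never the gripper. Leave the rake standing upright on its feet on the table, let go of it, and leave the other things on the table where they are.

Things in the scene. Friction and masses are not known exactly. Their poses are not given: they have to be found in the camera images.
- rake_grip (a point): Centre of the light-wood rake's upright grip, 84 mm up: 50 mm along x, 24 along y (pinch across y), 58 to 112 mm high. x along its 204 mm bar (underside 44 mm up). Two end feet 60 mm along y, inner faces x = +-88; six sprung tines (give way if caught) within x = +-52, y = +-5, ending 22 mm over the feet's underside. 0.27 kg; same either way round. The tineless block with a like grip is not it.
- tray: Fixed brown wood tray, origin mid-underside on the table. 10 grooves along x, 17 mm wide, every 22 mm from y = -99 to +99; floor 5, ridge tops 20 mm high. 30 mm high walls: x ends (outer faces +-73) and stop wall at +y (inner face y = +107). Open edge: y = -112. Rake's place: bar along x, feet on the table outside the x ends (15 mm spare each side), tines 2 mm over the ridges.
- pencil_a_center (a point): Smooth round wooden pencil, 14 mm thick, 90 long, 25 g: middle of its axis, x along it. Starts across the ridges near the tray's open side, 35 to 50 degrees off the grooves, axis 27 mm up (12 mm in a groove), all of it beyond tray y = -108. Tines moved along +y at about 60 mm/s, feet within 3 mm of the table, from rake y = -140 to +90, push it into a free groove and pass over it.
- pencil_b_center (a point): The other pencil, of the same size and look, lying likewise across the ridges nearer the tray's middle: middle of its axis, x along it. It is combed in by the same stroke.
Mind the look-alikes: they are no part of the job. What is shaped like the part that bears rake_grip but purple is not meant. Leave any purple look-alike of the part that bears pencil_a_center alone.

How it is judged:
By the outcome, as a careful person would: the job done as asked, in the order asked, and still so for the second after the job is handed in, with the robot touching nothing.
It also fails if it takes over 48 s, if anything falls off the work surface, if the arm or the gripper's body presses on something with over 40 N, if the wrist force passes 120 N, or if a joint passes its speed limit or range.

## Working session

There is one attempt and no reset: what is moved stays moved. The work goes in short steps, each a Python script; the robot and the scene stay as the last script left them, time stands still between calls to the robot, and variables do not carry over. Pictures are saved under pics/ and viewed, at most 10 in all, crops included, and the job is handed in when it is done.

```bash
mkdir -p pics; cat > h.py <<'E'
import numpy as np, cv2
from workcell import manip, fingers, eyes, readout
def snap(name, fn):
    d=eyes.get_image(name); cv2.imwrite(f'pics/{fn}.png',d['frame']); np.savez(f'pics/{fn}.npz',**d); return d
def world(d,uv,z=None):
    "pixels -> world via plane z (or depth if z None)"
    uv=np.array(uv,float).reshape(-1,2)
    n=cv2.undistortPoints(uv.reshape(-1,1,2),d['mtx'],d['dist']).reshape(-1,2)
    E=np.linalg.inv(d['extrinsics']); r=np.c_[n,np.ones(len(n))]
    if z is None:
        s=np.array([np.median(d['range_z'][int(v)-1:int(v)+2,int(u)-1:int(u)+2]) for u,v in uv])
    else:
        w=r@E[:3,:3].T; s=(z-E[2,3])/w[:,2]
    return (r*s[:,None])@E[:3,:3].T+E[:3,3]
E
python3 - <<'E'
from h import *
for n in('top','side'):
    d=snap(n,n+'0'); print(n,np.linalg.inv(d['extrinsics']).round(2).tolist())
a=[cv2.imread(f'pics/{n}0.png') for n in('top','side')]
cv2.imwrite('pics/t0.png',cv2.resize(a[0],(768,576)))
cv2.imwrite('pics/s0.png',cv2.resize(a[1],(768,576)))
print(readout.read_clock(),readout.read_tcp_rot())
E
```

```text
top [[-0.02, -0.98, 0.18, 265.77], [-1.0, 0.01, -0.02, -30.91], [0.02, -0.18, -0.98, 1068.53], [0.0, 0.0, 0.0, 1.0]]
side [[-0.88, -0.25, 0.41, 73.87], [-0.48, 0.45, -0.75, 577.22], [0.0, -0.86, -0.52, 504.1], [0.0, 0.0, 0.0, 1.0]]
0.1 [-3.13983114e+00  1.24912758e-04  2.86697731e+00]
```

View pics/t0.png

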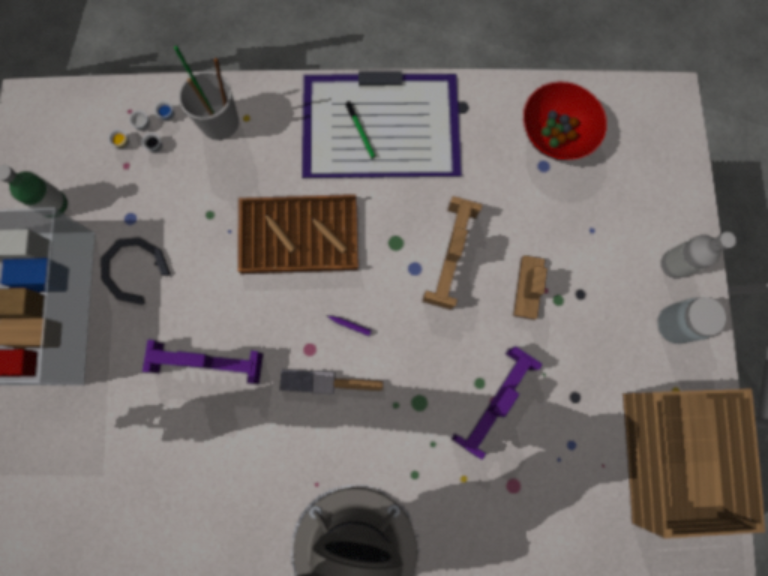

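View pics/s0.png

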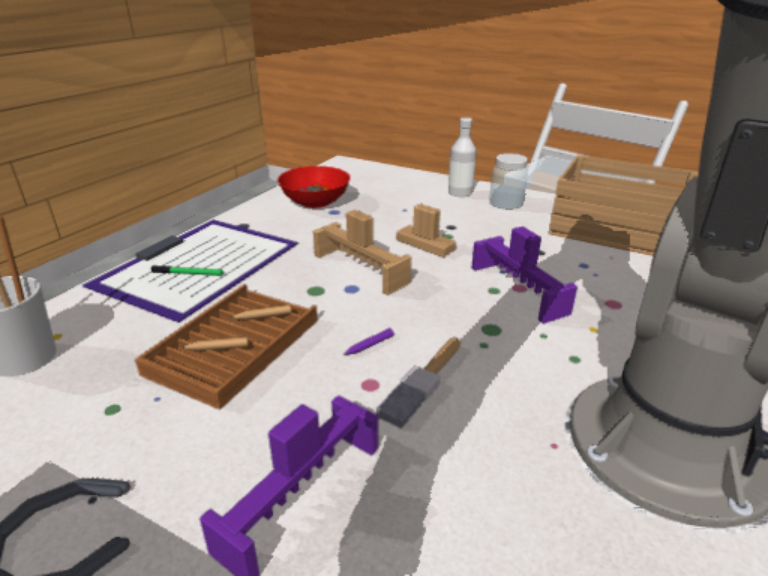

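```bash
python3 - <<'E'
import cv2
a=cv2.imread('pics/top0.png'); s=cv2.imread('pics/side0.png')
cv2.imwrite('pics/c1.png',cv2.resize(a[120:220,150:345],(780,400),interpolation=cv2.INTER_CUBIC))
cv2.imwrite('pics/c2.png',cv2.resize(s[125:275,85:285],(800,600),interpolation=cv2.INTER_CUBIC))
E
```

```text
(no output)
```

View pics/c1.png

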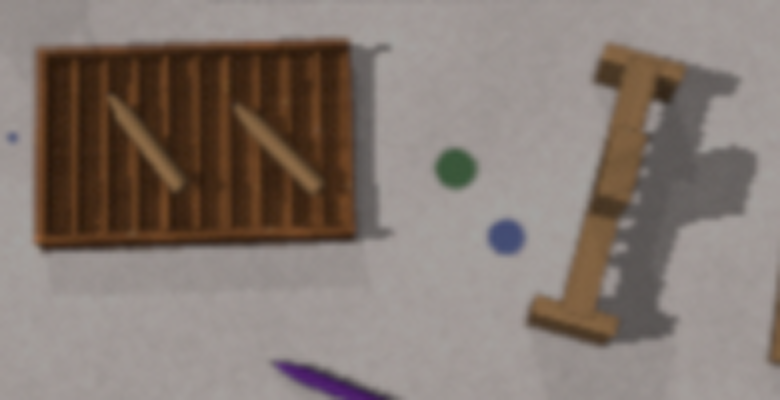

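View pics/c2.png

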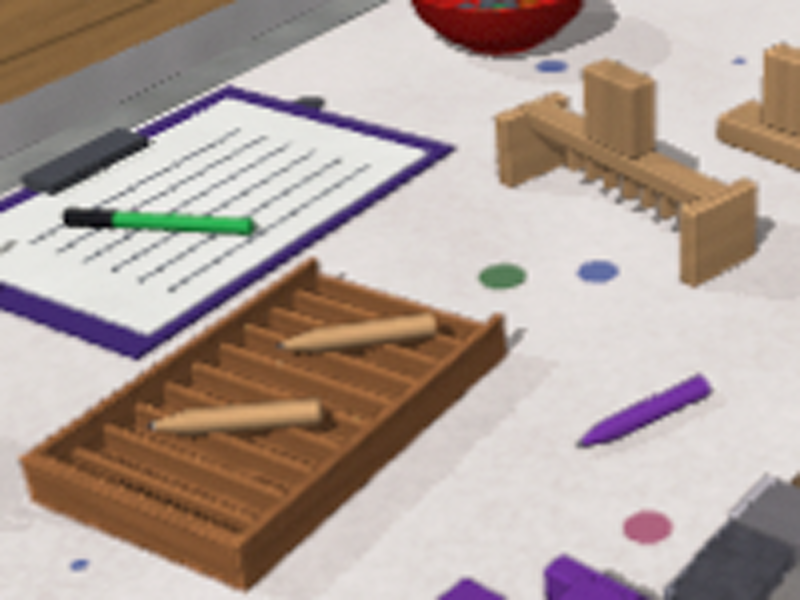

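```bash
cat >> h.py <<'E'
def cloud(d,E=None):
    h,w=d['range_z'].shape; vv,uu=np.mgrid[:h,:w]
    n=cv2.undistortPoints(np.c_[uu.ravel(),vv.ravel()].astype(float).reshape(-1,1,2),d['mtx'],d['dist']).reshape(-1,2)
    E=np.linalg.inv(d['extrinsics']) if E is None else E
    z=d['range_z'].ravel(); P=(np.c_[n,np.ones(len(n))]*z[:,None])@E[:3,:3].T+E[:3,3]
    P[z==0]=np.nan; return P.reshape(h,w,3)
def rect(P):
    (c,s,a)=cv2.minAreaRect(P[:,:2].astype(np.float32)); return np.round(c,1),np.round(s,1),round(a,2)
E
python3 - <<'E'
from h import *
d=dict(np.load('pics/top0.npz'))
c=world(d,[[150+x/4,120+y/4] for x,y in [(38,48),(350,41),(355,238),(38,240)]],30); print(c.round(1).tolist(), c.mean(0))
W=cloud(d); print('table z',np.nanmedian(W[170:180,250:260,2]))
T=W[120:190,150:250].reshape(-1,3); print('tray',rect(T[(T[:,2]>12)&(T[:,2]<45)]))
R=W[125:212,277:325].reshape(-1,3)
print('rake',rect(R[(R[:,2]>30)])); print('grip',rect(R[R[:,2]>85]),np.nanmax(R[:,2]))
b=R[(R[:,2]>30)&(R[:,2]<75)]; print(rect(b))
for uv in [[(635,128),(600,195)]]: print(world(d,[[150+x/4,120+y/4] for x,y in uv]))
s=dict(np.load('pics/side0.npz')); V=cloud(s)[125:200,200:278].reshape(-1,3); print('side rake',rect(V[V[:,2]>30])); print('side grip',rect(V[V[:,2]>75]))
V=cloud(s)[185:275,88:215].reshape(-1,3); print('side tray',rect(V[(V[:,2]>12)&(V[:,2]<50)]))
E
```

```text
[[653.2, 215.1, 30.0], [655.3, -10.9, 30.0], [508.8, -13.1, 30.0], [510.5, 210.6, 30.0]] [581.94047276 100.42291302  30.        ]
table z 0.06655047503033984
tray (array([584.7, 103.4]), array([148.5, 230. ]), 1.11)
rake (array([ 539. , -189.8]), array([ 59.7, 205.6]), 73.71)
grip (array([ 539.2, -191.2]), array([24.1, 51.7]), 73.01) 118.60846350387465
(array([ 539. , -189.8]), array([ 59.7, 205.6]), 73.71)
[[ 562.81203111 -200.84137309  109.76062081]
 [ 517.78636092 -175.99298396  107.50229307]]
side rake (array([ 631.3, -290.3]), array([194.4, 461.4]), 64.65)
side grip (array([ 516.2, -254.2]), array([163.8,  50.8]), 72.26)
side tray (array([584.2, 104.3]), array([150.1, 230.4]), 1.01)
```

```bash
cat >> h.py <<'E'
D=np.pi/180; TY=1.1*D; TO=np.array([584.5,102.3])
def tray(x,y): c,s=np.cos(TY),np.sin(TY); return TO+[c*x-s*y,s*x+c*y]
RK=np.array([539,-190.]); 
E
python3 - <<'E'
from h import *
q0=np.array(readout.read_joint_positions())
for yaw in (163.7,-16.3):
    o=[np.pi,0,yaw*D]; o2=[np.pi,0,yaw*D+17.4*D]
    for p,oo in [((*RK,230),o),((*RK,66),o),((*tray(0,-140),66),o2),((*tray(0,90),66),o2)]:
        q=manip.solve_ik(p,oo); print(yaw,None if q is None else np.round(q,2))
manip.movep([*RK,230],[np.pi,0,163.7*D])
d=snap('wrist','w1'); print(readout.read_clock(),readout.read_tool_pos(),readout.read_tcp_rot())
t=snap('top','t1'); W=cloud(t)[125:212,277:325].reshape(-1,3)
from scipy.spatial.transform import Rotation as R
E=np.eye(4);E[:3,:3]=R.from_euler('xyz',readout.read_tcp_rot()).as_matrix();E[:3,3]=readout.read_tool_pos()
P=cloud(d,E@d['T_tool_cam']).reshape(-1,3)
P=P[np.linalg.norm(P[:,:2]-RK,axis=1)<130]
print('wrist grip',rect(P[(P[:,2]>90)&(P[:,2]<125)]),'all',rect(P[(P[:,2]>30)&(P[:,2]<125)]))
E
```

```text
163.7 [-0.4   0.36  0.85  1.75 -0.29  1.17  1.82]
163.7 [-0.24  0.53  0.66  1.9  -0.42  0.85  1.92]
163.7 [-0.5   0.56  0.66  1.86 -0.43  0.87  1.96]
163.7 [-0.64  0.52  0.33  1.79 -0.22  0.86  1.38]
-16.3 [-0.53  0.44  1.06  1.75 -0.41  1.2  -1.21]
-16.3 [-0.49  0.72  1.06  1.9  -0.76  0.99 -0.93]
-16.3 [-0.67  0.67  0.93  1.86 -0.66  0.95 -1.  ]
-16.3 [-0.86  0.6   0.65  1.79 -0.45  0.9  -1.57]
3.275 [ 539.41101702 -189.08547672  229.87581744] [ 3.14138171e+00 -1.79665426e-04  2.85875830e+00]
wrist grip (array([ 539.5, -190.1]), array([23.8, 48.6]), 73.53) all (array([ 539.9, -190.2]), array([ 59.8, 203.9]), 72.93)
```

View pics/w1.png

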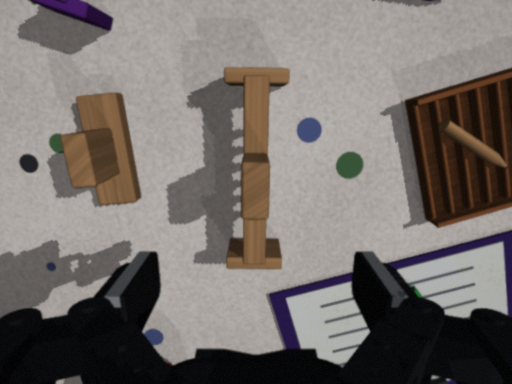

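The wrist view shows the light-wood rake (grip at about 255,190; tines on its left), nothing in the way, and its depth agrees with the top camera within 1 mm. Grasp and lift.

```bash
python3 - <<'E'
from h import *
RK=np.array([539.4,-190.1]); o=[np.pi,0,163.4*D]
manip.servo_line([*RK,130],o,speed=120)
print(manip.servo_line([*RK,66],o,speed=70,contact_N=8))
fingers.move_gripper(10)
print(readout.read_opening(),readout.read_finger_force(),readout.read_tool_pos(),readout.read_wrist_force())
p=np.array(readout.read_tool_pos()); np.save('zg.npy',p)
manip.servo_line([p[0],p[1],p[2]+45],o,speed=80)
print(readout.read_opening(),readout.read_wrist_force())
s=tray(0,-150); o2=[np.pi,0,np.pi+TY]
manip.servo_line([*s,p[2]+45],o2,speed=80)
d=snap('top','t2'); snap('side','s2'); W=cloud(d)
print(readout.read_clock(),readout.read_tool_pos(),s,readout.read_opening())
E
```

```text
False
23.6247019919312 59.25082325935364 [ 539.62384763 -190.00609594   66.24860266] [0.26071645 0.57892582 2.87769926]
23.364057581005095 [ 0.38595898 -0.3715757  -2.17774569]
8.8 [587.25556503 -48.10169513 111.27639807] [587.37961636 -47.67235682] 23.180288638693654
```

View pics/s2.png

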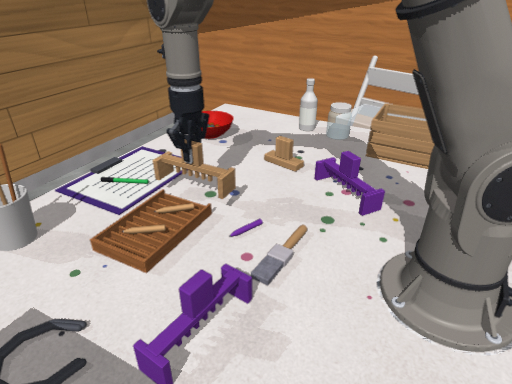

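The rake hangs upright and level in the gripper at about (195,165), beyond the tray's open side. Lower it and check the alignment.

```bash
python3 - <<'E'
from h import *
zg=np.load('zg.npy')[2]; s=tray(0,-150); o2=[np.pi,0,np.pi+TY]
manip.servo_line([*s,zg+8],o2,speed=80)
print(manip.servo_line([*s,zg-3],o2,speed=15,contact_N=4), readout.read_tool_pos(),zg,readout.read_wrist_force())
z=readout.read_tool_pos()[2]; np.save('zc.npy',z)
manip.servo_line([*s,z+0.8],o2,speed=10)
print(readout.read_clock(),readout.read_tool_pos(),readout.read_wrist_force(),readout.read_opening())
snap('side','s3'); d=snap('top','t3')
# foot extents alongside the tray, in tray frame
W=cloud(d).reshape(-1,3); v=W[:,:2]-TO; c,q=np.cos(TY),np.sin(TY); L=np.c_[v@[c,q],v@[-q,c],W[:,2]]
m=(L[:,2]>30)&(L[:,2]<65)&(L[:,1]>-200)&(L[:,1]<-116)&(abs(L[:,0])<130); print(rect(L[m]))
im=cv2.imread('pics/s3.png')[130:290,80:280]; cv2.imwrite('pics/c3.png',cv2.resize(im,(750,600),interpolation=cv2.INTER_CUBIC))
E
```

```text
True [587.43885299 -47.55033687  66.1997179 ] 66.24860265553407 [-0.3065587   0.26681846  4.8376887 ]
10.35 [586.7378845  -47.54898907  66.41712826] [-0.54224482  0.71731322 -1.8294734 ] 23.227993880358294
(array([ -64.1, -151.9]), array([58. , 79.8]), 89.33)
```

View pics/c3.png

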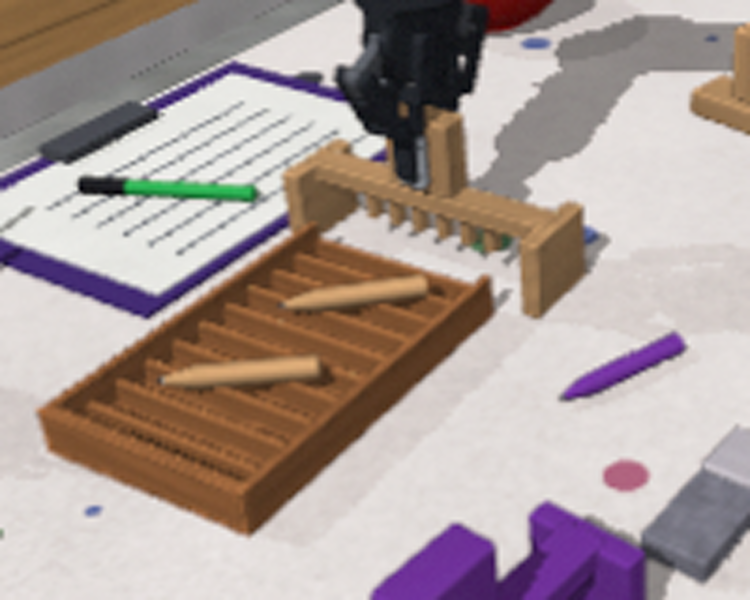

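```bash
python3 - <<'E'
from h import *
d=dict(np.load('pics/top0.npz')); f=d['frame'].astype(int)
for u in range(206,306,12):
    col=f[105:130,u]; pur=np.where((col[:,0]>col[:,1]+25))[0]
    if len(pur): 
        w=world(d,[[u,105+pur.max()+.5]],4)[0]; v=w[:2]-TO; print(w[:2].round(1),'tray x',round(v@[np.cos(TY),np.sin(TY)],1))
E
```

```text
[706.5  83.4] tray x 121.6
[706.   47.5] tray x 120.4
[705.5  11.7] tray x 119.3
[705.1 -24.2] tray x 118.2
[704.8 -60.1] tray x 117.1
[704.4 -96. ] tray x 116.1
[ 707.3 -132.1] tray x 118.3
[ 707.1 -168.2] tray x 117.4
[ 706.9 -204.4] tray x 116.5
```

The clipboard clears the far foot by about 14 mm and the feet straddle the tray properly. Comb.

```bash
python3 - <<'E'
from h import *
z=float(np.load('zc.npy'))+0.8; o2=[np.pi,0,np.pi+TY]
e=tray(1,92)
print(manip.servo_line([*e,z],o2,speed=58,contact_N=30))
print(readout.read_clock(),readout.read_tool_pos(),e,readout.read_wrist_force(),readout.read_opening())
d=snap('side','s4'); t=snap('top','t4')
im=d['frame'][120:290,80:290]; cv2.imwrite('pics/c4.png',cv2.resize(im,(741,600),interpolation=cv2.INTER_CUBIC))
E
```

```text
False
14.775 [583.77223347 194.13969642  67.00154052] [583.73365101 194.30224296] [-0.44537377  0.40704868 -2.3543121 ] 23.008776359588808
```

View pics/c4.png

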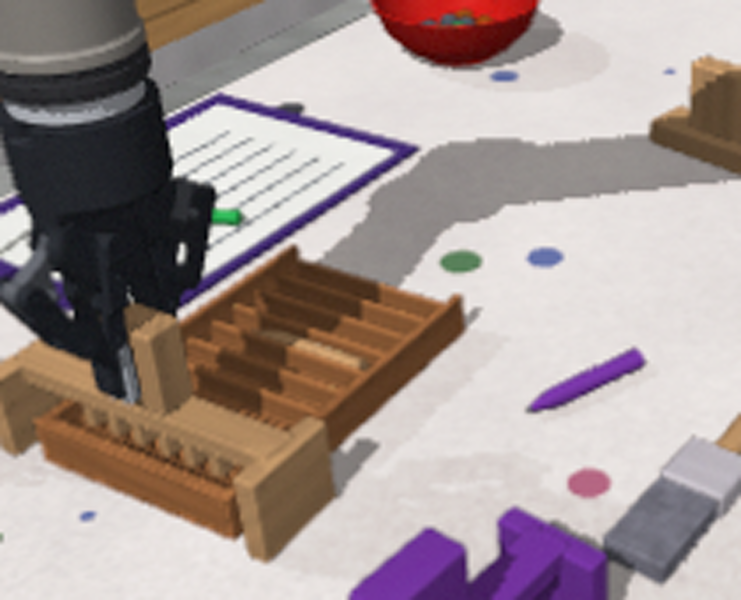

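One pencil lies in a groove at (320,350); the other is hidden by the rake. Check from the top.

```bash
python3 - <<'E'
import cv2
a=cv2.imread('pics/top4.png' if 0 else 'pics/t4.png')
cv2.imwrite('pics/c5.png',cv2.resize(a[115:205,140:260],(800,600),interpolation=cv2.INTER_CUBIC))
E
```

```text
(no output)
```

View pics/c5.png

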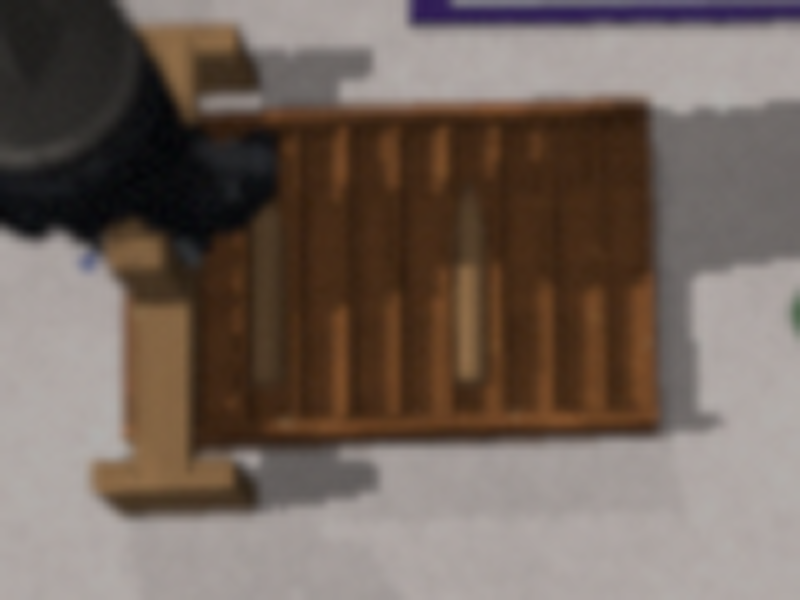

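Both pencils lie parallel in grooves at (268,300) and (468,290). Set the rake down, release and retreat straight up.

```bash
python3 - <<'E'
from h import *
p=readout.read_tool_pos(); o2=[np.pi,0,np.pi+TY]
print(manip.servo_line([p[0],p[1],p[2]-2.5],o2,speed=8,contact_N=4),readout.read_tool_pos(),readout.read_wrist_force())
fingers.move_gripper(70); manip.dwell(.3)
p=readout.read_tool_pos(); manip.servo_line([p[0],p[1],p[2]+120],o2,speed=100)
manip.movep([500,330,300],o2); manip.dwell(.3)
print(readout.read_clock(),readout.read_opening())
d=snap('top','t6'); s=snap('side','s6')
W=cloud(d).reshape(-1,3); v=W[:,:2]-TO; c,q=np.cos(TY),np.sin(TY); L=np.c_[v@[c,q],v@[-q,c],W[:,2]]
m=(L[:,1]>-110)&(L[:,1]<60)&(abs(L[:,0])<60)&(L[:,2]>24); print('high pts over tray',m.sum())
a=cv2.resize(d['frame'][100:205,130:270],(800,600))
b=cv2.resize(s['frame'][120:290,20:290],(800,504))
cv2.imwrite('pics/c6.png',cv2.resize(np.vstack([cv2.resize(a,(400,300)),cv2.resize(b,(400,300))]),(400,600)))
E
```

```text
True [583.90392505 194.33975143  66.21304193] [-0.37546764  0.11154407  4.63029335]
18.3833 69.82751359922224
high pts over tray 6
```

View pics/c6.png

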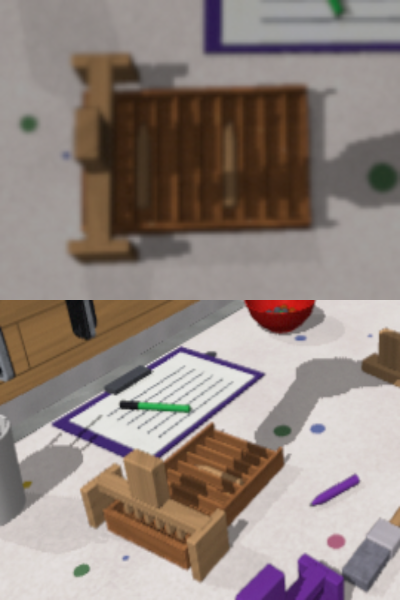

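The rake stands upright astride the tray at the stop wall. Both pencils lie in grooves, at (145,165) and (230,165), and the arm is clear. Handing in.

```bash
python3 -c "
from h import *
print(manip.close_job())"
```

```text
the job is handed in; nothing more can be done
None
```

The job is handed in at about 18 s of the 48 s: one comb stroke dropped both pencils into grooves, lying parallel, and the rake stands released and upright on its feet at the stop wall, with nothing else touched.

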